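Set the stop slide of the gingerbread cutting gauge

TASK

Two slide gauges lie side by side on the white cutting board. Nudge the stiff rectangular steel block along its rail until the black line on its middle is level with the point of the dark clip on that same gauge, without running past it. Leave the round slide of the other gauge where it is, and let go of the block at the end.

Things in the scene. Friction and masses are not known exactly. Their poses are not given: they have to be found in the camera images.
- stop (a joint): travel of the rectangular block along its rail, in metres: 0 to 0.22, growing along +y of mark. It starts at 0 to 0.04; the clip's point is 70 mm or more farther on. Stiff: about 6 N moves it; it stays where it is left, without coasting or springing back. Low end bars, tops 28 mm above the table, stand across the rail, the near one 56 mm behind the block's centre at travel 0.
- stop_top (a point): centre of the top of the plain rectangular steel block: 60 mm across the rail, 30 mm along it, 45 mm high, upright flat faces, a black line across the middle of its top. This point is 67 mm above the table, the block's underside 22 mm; the rail reaches up to it. Axes: y along the rail towards larger travel, x across it, z up.
- mark: dark steel clip fixed on the block's gauge, on the side away from the robot, its point towards the rail: 24 x 20 x 12 mm, top 28 mm above the table. Origin: at the point, 33 mm from the rail's middle line. Axes: y along the rail towards larger travel, x away from the rail, z up. The block is set when stop_top has the same y in these axes; it passes the clip without touching it.
- round_slide_top (a point): centre of the top of the other gauge's slide, which is to be left alone: a round steel knob, 38 mm across the foot and 32 mm across the head, with its top 60 mm above the table. Its gauge lies parallel to the block's gauge, rail middle lines 120 mm apart, on either the near or the far side.

How it is judged:
By the outcome, as a careful person would: the job done as asked, in the order asked, and still so for the second after the job is handed in, with the robot touching nothing.
It also fails if it takes over 45 s, if anything falls off the work surface, if the arm or the gripper's body presses on something with over 40 N, if the wrist force passes 120 N, or if a joint passes its speed limit or range.

ROBOT

A 6-joint arm with a two-finger parallel gripper is mounted at the origin on the work surface. World frame = base frame: x ahead of the robot, y to its left, z up, the work surface at z = 0. Lengths are in mm, angles in rad, forces in N, time in s.
With the tool pointing down it reaches from about 275 to 775 mm from the base axis. Payload 14.6 kg.
Tool frame: the origin (TCP) lies at the very end of the fingers, on their centre line; the grasp point (between the pads) lies behind it (bot.grip_point_offset is the z of the grasp point in the tool frame, in mm); z points along the fingers, y is the line along which they close (so a half turn about z gives the same grasp; the last joint's range is limited). The gripper opens to 85 mm and grips with 20 to 120 N. Pads are 22 mm wide; open, the fingers measure 114 mm over their backs; the gripper's body (76 mm by 85 mm) begins 54 mm behind the grasp point. The pads swing forward as they close: fully open they stand 13 mm farther back than shut.
Start: joints at [1.063, 0.263, -0.048, 1.259, 0, 1.415], TCP at [181.406, 492.666, 231.278] pointing down, gripper open.
Joint ranges: [-2.65, 2.65], [-0.89, 1.7], [-1.18, 1.37], [-2.13, 2.11], [-1.35, 1.29], [-3.14, 3.14]. Speed limits (rad/s): [1.89, 1.89, 2.57, 2.79, 3.14, 3.14].

INTERFACE

Orientations are given as a unit quaternion [w, x, y, z].
In Python, from station import bot gives the robot as it stands.
- The arm moves only by the shell command python3 -m pendant 'ROWS' [OPENING] [FORCE]. ROWS is JSON, a list of rows, each a list of 2 entries, a list of its own where there are three numbers: the shift along the tool's x, y, z in m, then the turn about the tool's z in rad. A call has 1 to 20 rows; each row shifts and turns the commanded pose from where the row before left it, along the tool's axes as they then stand; what a row does not reach is not made up. A row lasts 1/10 s, in which the tool goes at most 50 mm and 8.59 degrees, less where a joint would pass 70% of its speed; a pose out of reach is approached as far as the arm can. A call with a gripper value outside its range is refused whole. OPENING is the finger opening in m, from 0 to 0.0854, set as the call begins (- or left out, the last holds). The fingers move at their own pace and stop on an object; FORCE is the grip in N (left out, the last holds). Time passes only in rows, so rows that do not move let the fingers close. It gives the time, the measured TCP pose, the force, the opening and the grip force at its end, in the units of the state.
- bot.sense(): the state, without advancing time (a new reading comes with each control period).
- bot.camera(name): name is "scene" or "top" or "wrist"; returns a dict with "img" (480x640x3 uint8, red, green, blue), "K" (3x3 intrinsics, pixels), "k1" (the pictures are not rectified: a ray, as slopes to the right and down, at radius r is drawn at 1 + k1 r^2 times it, then the intrinsics apply), "rvec" (rotation vector, rad) and "tvec" (3), from world to camera coordinates, as OpenCV has them; the wrist camera has in their place "T_tool_cam" (4x4, takes a point from camera to tool coordinates, whose origin is the TCP and whose axes are the flange's). Camera axes: x right, y down, z forward; pixel columns grow to the right and rows downward; lengths in mm; the calibration is good to about 2 mm. A picture is of the moment at which its call begins: read the wrist's pose just before it. There is no depth.
- bot.close_job(): hands the job in; it is judged then, once.
The state is a dict: "clock": time; "joint_positions": joint angles; "joint_vel": joint speeds; "effort": joint torques, N m; "tcp_pos": TCP position; "eef_rot": TCP orientation; "contact_force": force on the tool from outside, world axes, zero at the start; "ft_torque": the same for the moment, N m; "opening": opening from 0.0 (shut) to 1.0 (fully open); "grip_force": force on a finger pad.
Only numpy, scipy, OpenCV 4.12 (cv2) and the standard library are available. Lean on these libraries where they do the work, as an engineer would, in place of code of your own. Each camera call takes 0.05 s, during which the arm holds its last target. There are 200 camera calls.

## Working session

There is one attempt and no reset: what is moved stays moved. The work goes in short steps, Python scripts to look and compute and a shell command to move; the robot and the scene stay as the last step left them, time stands still between calls to the robot, and variables do not carry over. Pictures are saved under pics/ and viewed, at most 10 in all, crops included, and the job is handed in when it is done.

```bash
mkdir -p pics; python3 - <<'E'
from station import bot
import cv2
s=bot.sense(); print(s['clock'],s['tcp_pos'],s['eef_rot'],bot.grip_point_offset)
for n in("top","scene"):
    c=bot.camera(n); cv2.imwrite(f"pics/{n}.png",c["img"][:,:,::-1])
E
```

```text
0.0 [181.27518884 492.42505567 230.84471675] [-1.74492989e-04  1.75496721e-01  9.84479881e-01 -4.84382316e-04] -18.700000000000003
```

View pics/top.png

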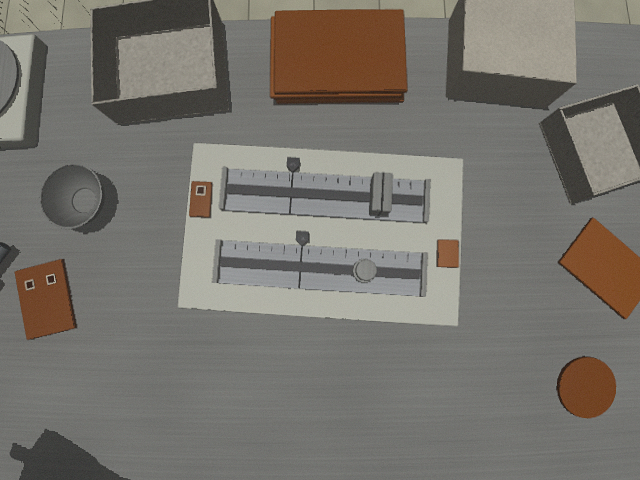

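View pics/scene.png

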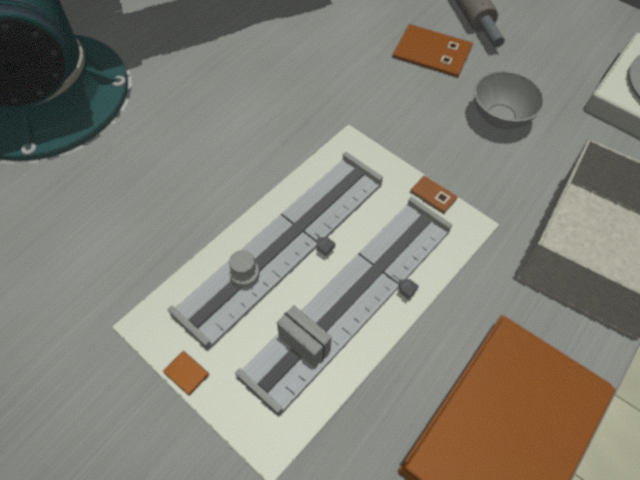

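The top view shows the block at about (381,194), its clip near (293,164), and the round slide at (365,270) on the near gauge. I'll enlarge it for exact pixels.

```bash
cat > h.py <<'E'
import numpy as np, cv2
def ray(c,uv,T=None):
    K=np.array(c["K"]); k1=c["k1"]
    n=cv2.undistortPoints(np.array([[uv]],float),K,np.array([k1,0,0,0.]))[0,0]
    d=np.array([*n,1])
    if T is not None: return T[:3,3],T[:3,:3]@d
    R=cv2.Rodrigues(np.array(c["rvec"],float))[0]
    return -R.T@np.ravel(c["tvec"]),R.T@d
def at(c,uv,z,T=None):
    o,d=ray(c,uv,T); return o+d*(z-o[2])/d[2]
def px(c,P):
    return cv2.projectPoints(np.array([P],float),np.array(c["rvec"],float),np.array(c["tvec"],float),np.array(c["K"]),np.array([c["k1"],0,0,0.]))[0][0,0]
E
python3 - <<'E'
from station import bot
from h import *
c=bot.camera("top")
cv2.imwrite("pics/topc.png",cv2.resize(c["img"][145:235,210:440,::-1],None,fx=3.4,fy=3.4,interpolation=cv2.INTER_CUBIC))
for n,uv,z in[("block",(381,193),67),("clip",(293,170),28),("round",(365,269),60),("barR",(427,200),28),("barL",(224,188),28)]: print(n,at(c,uv,z).round(1))
E
```

```text
block [611. -78.  67.]
clip [658.9  58.5  28. ]
round [496.2 -51.8  60. ]
barR [ 607.  -157.3   28. ]
barL [630.8 171.   28. ]
```

View pics/topc.png

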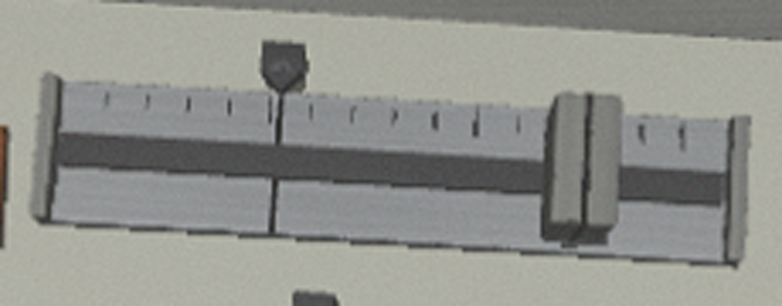

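```bash
cat >> h.py <<'E'
from scipy.spatial.transform import Rotation as Ro
def pose(s):
    w,x,y,z=s["eef_rot"]; T=np.eye(4); T[:3,:3]=Ro.from_quat([x,y,z,w]).as_matrix(); T[:3,3]=s["tcp_pos"]; return T
E
python3 - <<'E'
from station import bot
from h import *
c=bot.camera("top"); f=lambda x,y:(x/3.4+210-.35,y/3.4+145-.35)
A=at(c,f(589,96),67);B=at(c,f(583,236),67)
M=at(c,f(282,92),28);L=at(c,f(281,96),22);N=at(c,f(273,233),22)
b1=at(c,f(50,74),28);b2=at(c,f(40,218),28);d1=at(c,f(743,117),28);d2=at(c,f(736,264),28)
for n in "A B M L N b1 b2 d1 d2".split(): print(n,locals()[n].round(1))
d=(b1+b2-d1-d2);d/=np.linalg.norm(d); C=(A+B)/2
print("d",d,np.degrees(np.arctan2(d[1],d[0])),"C",C,"travel needed",(M-C)@d,"lat",np.cross(d,M-C)[2])
T=pose(bot.sense());g=np.array([C[0],C[1],150]);a=np.arctan2(d[1],d[0])
R=np.array([[np.sin(a),-np.cos(a),0]]);R=np.stack([[-d[1],d[0],0],[d[0],d[1],0],[0,0,-1]],1); R[:,0]=np.cross(R[:,1],R[:,2])
print("turn",Ro.from_matrix(T[:3,:3].T@R).as_rotvec(),"shift after turn",R.T@(g-T[:3,3]))
E
```

```text
A [642.3 -81.7  67. ]
B [578.6 -77.3  67. ]
M [656.1  59.2  28. ]
L [655.7  60.1  22. ]
N [588.9  64.1  22. ]
b1 [666.9 171.   28. ]
b2 [596.7 174.6  28. ]
d1 [ 641.5 -160.6   28. ]
d2 [ 570.7 -154.4   28. ]
d [ 7.74814334e-02  9.96993795e-01 -1.71558956e-16] 85.55618697572544 C [610.41090353 -79.52033494  67.        ] travel needed 141.81856113101568 lat -34.790267235678336
turn [-6.04858382e-04 -1.99612556e-04 -2.75214846e-01] shift after turn [-472.12081448 -537.08926159   81.00987851]
```

```bash
python3 -m pendant '[[[0,0,0],-0.14],[[0,0,0],-0.135],[[-0.0278,-0.0316,0],0],[[-0.0278,-0.0316,0],0],[[-0.0278,-0.0316,0],0],[[-0.0278,-0.0316,0],0],[[-0.0278,-0.0316,0],0],[[-0.0278,-0.0316,0],0],[[-0.0278,-0.0316,0],0],[[-0.0278,-0.0316,0],0],[[-0.0278,-0.0316,0],0],[[-0.0278,-0.0316,0],0],[[-0.0278,-0.0316,0.01],0],[[-0.0278,-0.0316,0.01],0],[[-0.0278,-0.0316,0.01],0],[[-0.0278,-0.0316,0.01],0],[[-0.0278,-0.0316,0.01],0],[[-0.0278,-0.0316,0.01],0],[[-0.0278,-0.0316,0],0],[[0,0,0],0]]' 0.07
python3 - <<'E'
from station import bot
from h import *
s=bot.sense();c=bot.camera("wrist");cv2.imwrite("pics/w1.png",c["img"][:,:,::-1]);T=pose(s)
np.save("Tw.npy",T@np.array(c["T_tool_cam"]))
print(s["clock"],T.round(3).tolist(),s["opening"], "to target",T[:3,:3].T@(np.array([610.4,-79.5,150])-T[:3,3]))
E
```

```text
clock: 2.2
tcp_pos: [612.8, -83.4, 169.8]
eef_rot: [-0.0, 0.041, 0.999, -0.0]
contact_force: [-0.0, 0.9, -0.8]
opening: 0.819
grip_force: 0.0
2.2 [[-0.997, 0.081, -0.001, 612.835], [0.081, 0.997, -0.0, -83.408], [0.0, -0.001, -1.0, 169.831], [0.0, 0.0, 0.0, 1.0]] 0.8189884932590948 to target [ 2.73396709  3.7078197  19.83081369]
```

View pics/w1.png

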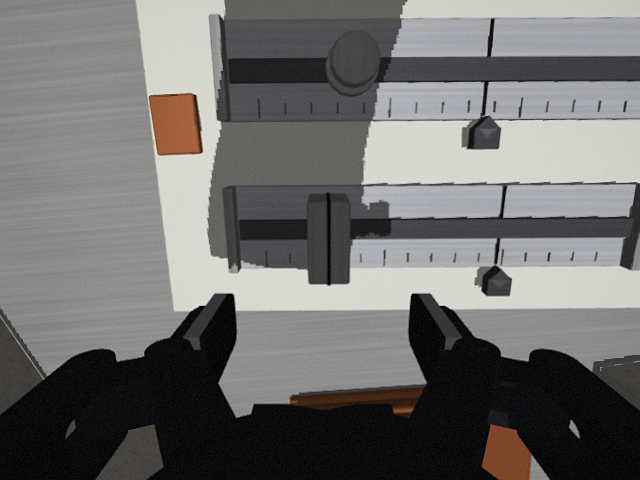

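The wrist view shows the block's line running from (328,194) to (328,284), the clip's point at about (496,266), and the rail's black line at (498,262).

```bash
python3 - <<'E'
from station import bot
from h import *
c=bot.camera("wrist");W=np.load("Tw.npy")
A=at(c,(328.5,194),67,W);B=at(c,(328.5,284),67,W);M=at(c,(496.5,266),28,W);L=at(c,(497,265),22,W);N=at(c,(504,186),22,W)
E1=at(c,(235,186),28,W);E2=at(c,(234,272),28,W)
for v in (A,B,M,L,N): print(v.round(1))
T=pose(bot.sense());R=T[:3,:3];C=(A+B)/2
d=np.array([.0775,.997,0])
print("need",(M-C)@d,(L-C)@d,(N-C)@d,"to block",R.T@([*C[:2],38]-T[:3,3]))
E
```

```text
[579.6 -77.1  67. ]
[643.8 -82.1  67. ]
[654.8  55.8  28. ]
[656.2  59.   22. ]
[590.5  61.8  22. ]
need 138.33915073593346 141.65896081193145 139.33654154719358 to block [ -0.98912259   0.59677304 132.60686481]
```

```bash
python3 -m pendant '[[[-0.001,0.0005,0.03],0],[[0,0,0.03],0],[[0,0,0.03],0],[[0,0,0.03],0],[[0,0,0.012],0],[[0,0,0],0],[[0,0,0],0]]' && python3 -m pendant '[[[0,0,0],0],[[0,0,0],0],[[0,0,0],0],[[0,0,0],0],[[0,0,0],0],[[0,0,0],0],[[0,0,0],0],[[0,0,0],0]]' 0.02 40
```

```text
clock: 3.0
tcp_pos: [612.2, -78.9, 40.6]
eef_rot: [0.001, 0.039, 0.999, -0.0]
contact_force: [-0.1, 0.2, 1.0]
opening: 0.813
grip_force: 0.0
clock: 3.8
tcp_pos: [612.3, -79.3, 40.2]
eef_rot: [0.001, 0.039, 0.999, -0.0]
contact_force: [-1.6, -0.7, 7.2]
opening: 0.343
grip_force: 39.4
```

```bash
python3 -m pendant '[[[0,0.004,0],0],[[0,0.008,0],0],[[0,0.01,0],0],[[0,0.01,0],0],[[0,0.01,0],0],[[0,0.01,0],0],[[0,0.01,0],0],[[0,0.01,0],0],[[0,0.01,0],0],[[0,0.01,0],0],[[0,0.01,0],0],[[0,0.01,0],0],[[0,0.005,0],0],[[0,0.003,0],0],[[0,0,0],0],[[0,0,0],0]]'
python3 - <<'E'
from station import bot
from h import *
s=bot.sense();c=bot.camera("wrist");T=pose(s);W=T@np.array(c["T_tool_cam"]);np.save("Tw.npy",W);print(s["tcp_pos"],s["contact_force"])
cv2.imwrite("pics/w2.png",c["img"][:,:,::-1])
c=bot.camera("top");cv2.imwrite("pics/t2.png",cv2.resize(c["img"][145:235,240:360,::-1],None,fx=6,fy=6,interpolation=cv2.INTER_CUBIC))
E
```

```text
clock: 5.4
tcp_pos: [621.1, 40.3, 40.2]
eef_rot: [0.0, 0.039, 0.999, -0.0]
contact_force: [-4.0, -0.7, 9.0]
opening: 0.348
grip_force: 39.9
[621.14917997  40.34234479  40.22678615] [-4.04864186 -0.66358232  8.95425586]
```

View pics/w2.png

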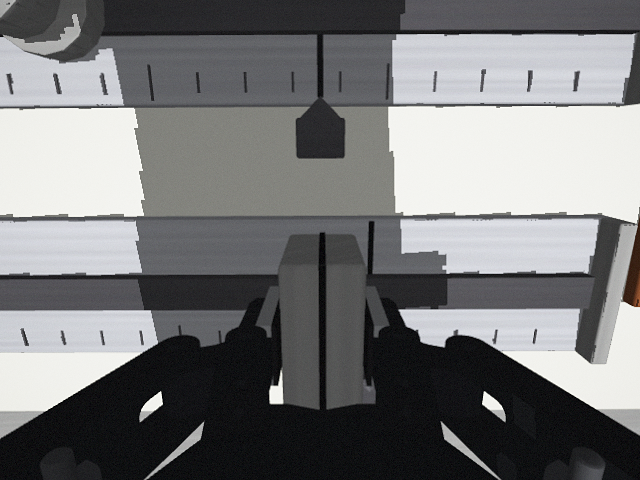

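View pics/t2.png

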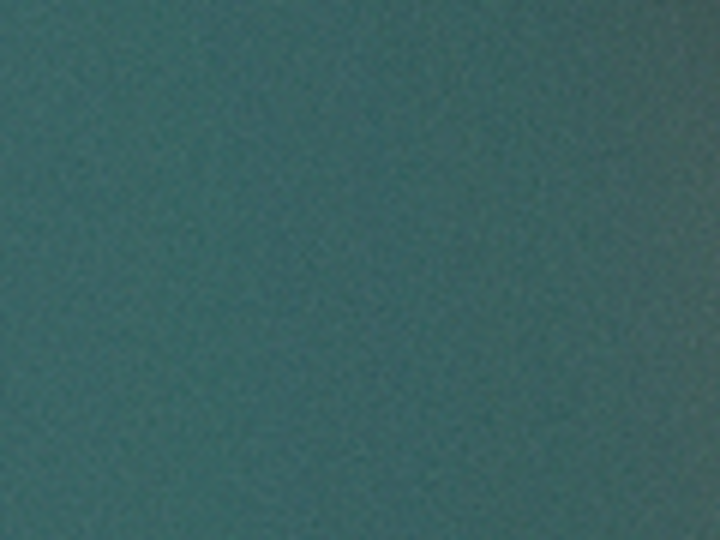

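The line on the block is at column 322, top end (322,234). The rail's mark line is still ahead at column 371, rows 222–275. The arm blocks the top camera.

```bash
python3 - <<'E'
from station import bot
from h import *
c=bot.camera("wrist");W=np.load("Tw.npy")
d=np.array([.0775,.997,0])
b=at(c,(322.3,234),67,W);print(b, b@d)
for z in(10,16,22):
  for uv in((371,223),(370.5,273)): p=at(c,uv,z,W);print(z,p.round(1),(p-b)@d)
c=bot.camera("scene");cv2.imwrite("pics/s2.png",cv2.resize(c["img"][180:400,250:480,::-1],None,fx=2.7,fy=2.7,interpolation=cv2.INTER_CUBIC))
E
```

```text
[583.52340024  42.63860882  67.        ] 87.73375651147745
10 [593.8  65.4  10. ] 23.4759300054695
10 [619.3  64.   10. ] 24.086374270693362
16 [592.5  64.7  16. ] 22.658688535321808
16 [617.1  63.3  16. ] 23.247917906150377
22 [591.2  64.   22. ] 21.84144706517412
22 [614.9  62.7  22. ] 22.409461541607392
```

View pics/s2.png

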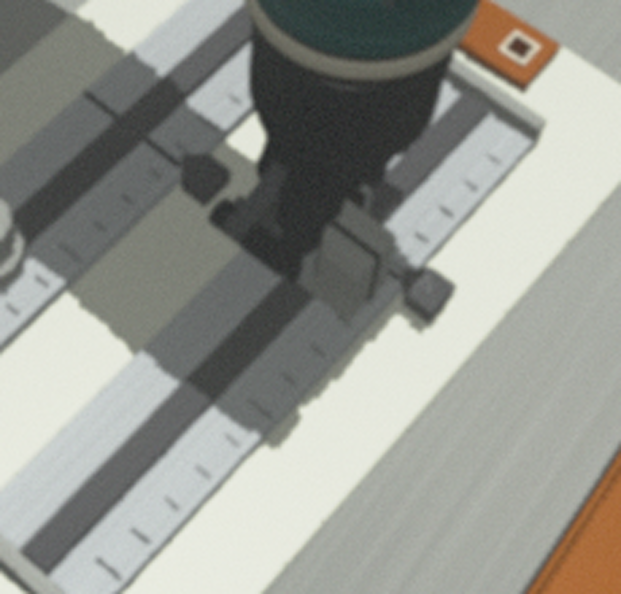

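```bash
python3 -m pendant '[[[0,0.006,0],0],[[0,0.006,0],0],[[0,0.004,0],0],[[0,0.002,0],0],[[0,0,0],0],[[0,0,0],0]]'
python3 - <<'E'
from station import bot
from h import *
s=bot.sense();c=bot.camera("wrist");T=pose(s);W=T@np.array(c["T_tool_cam"]);np.save("Tw.npy",W);print(s["tcp_pos"])
cv2.imwrite("pics/w3.png",cv2.resize(c["img"][200:320,240:420,::-1],None,fx=4,fy=4,interpolation=cv2.INTER_CUBIC))
# dark line column on the rail rows 222-230, block line rows 236-258
g=c["img"].mean(2)
print(g[224:229,315:350].mean(0).round()); print(g[240:250,312:334].mean(0).round())
E
```

```text
clock: 6.2
tcp_pos: [622.5, 58.0, 40.2]
eef_rot: [0.0, 0.039, 0.999, -0.0]
contact_force: [-5.4, -2.5, 9.8]
opening: 0.343
grip_force: 39.9
[622.46576216  58.04320725  40.23587658]
[105. 103. 104. 105. 104. 105. 104. 104. 103. 103. 105. 104. 103. 106.
 109.  81.   9.  11.  10.   9.  49.  94. 107. 106. 106. 106. 105. 105.
 108. 102. 106. 105. 105. 106. 104.]
[67. 67. 67. 67. 67. 69. 58. 26.  9. 11. 10.  8. 13. 44. 70. 67. 68. 67.
 68. 68. 68. 67.]
```

View pics/w3.png

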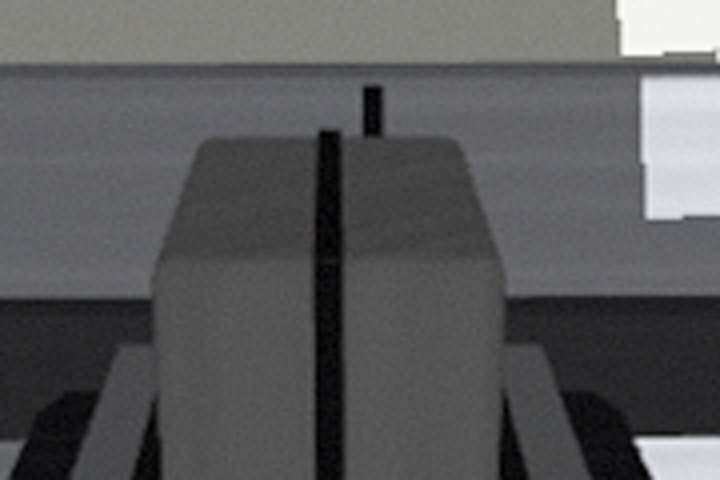

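```bash
python3 - <<'E'
from station import bot
from h import *
c=bot.camera("wrist");W=np.load("Tw.npy");T=pose(bot.sense())
for z in (16,19,22):
  b=at(c,(322.2,232.5),22,W);e=at(c,(322.2,265),67,W);p=at(c,(333.2,225),z,W)
  print([(T[:3,:3].T@(q-T[:3,3])).round(2)  for q in(b,e,p)],(p-b)@T[:3,1],(p-e)@T[:3,1])
E
```

```text
[array([27.37, -0.67, 18.21]), array([ 27.04,  -0.7 , -26.79]), array([29.52,  4.46, 24.21])] 5.125969546671588 5.154895626033655
[array([27.37, -0.67, 18.21]), array([ 27.04,  -0.7 , -26.79]), array([30.17,  4.37, 21.21])] 5.032597063462617 5.061523142824685
[array([27.37, -0.67, 18.21]), array([ 27.04,  -0.7 , -26.79]), array([30.83,  4.27, 18.21])] 4.939224580253647 4.968150659615714
```

About 5 mm is left, so I'll go 4 mm and measure again by line columns.

```bash
python3 -m pendant '[[[0,0.002,0],0],[[0,0.002,0],0],[[0,0,0],0],[[0,0,0],0],[[0,0,0],0]]' | head -2
cat > m.py <<'E'
from station import bot
from h import *
s=bot.sense();c=bot.camera("wrist");g=c["img"].mean(2)
def col(r0,r1,lo=314,hi=345):
    v=g[r0:r1,lo:hi].mean(0);w=np.clip(np.median(v)-10-v,0,None);return (w*np.arange(lo,hi)).sum()/w.sum()
print(s["tcp_pos"],"rail",col(223,229),"block",col(236,240),col(244,260))
T=pose(s);W=T@np.array(c["T_tool_cam"])
b=at(c,(col(236,240),238),30,W)
for z in(16,22):print((at(c,(col(223,229),226),z,W)-b)@T[:3,1])
E
python3 m.py
```

```text
clock: 6.8
tcp_pos: [622.7, 61.9, 40.2]
[622.71781542  61.85094002  40.22566918] rail 324.5711662075298 block 321.7985728186831 321.64005592450195
1.2893315841279127
1.2467628754927238
```

```bash
python3 -m pendant '[[[0,0.001,0],0],[[0,0,0],0],[[0,0,0],0],[[0,0,0],0]]' | head -2; python3 m.py
```

```text
clock: 7.25
tcp_pos: [622.8, 62.7, 40.3]
[622.78773026  62.7331888   40.25405621] rail 322.6747414262384 block 321.78353558543785 321.5984142439839
0.41259076011588697
0.4018219763606514
```

It is 0.4 mm short. Now I'll let go, rise and check against the clip.

```bash
python3 -m pendant '[[[0,0,0],0],[[0,0,0],0],[[0,0,0],0],[[0,0,0],0],[[0,0,0],0],[[0,0,0],0]]' 0.07 && python3 -m pendant '[[[0,0,-0.01],0],[[0,0,-0.03],0],[[0,0,-0.04],0],[[0,0,-0.04],0],[[0,0,-0.04],0],[[0,0,-0.02],0],[[0,0,0],0],[[0,0,0],0]]'
python3 - <<'E'
from station import bot
from h import *
s=bot.sense();c=bot.camera("wrist");T=pose(s);W=T@np.array(c["T_tool_cam"]);np.save("Tw.npy",W)
cv2.imwrite("pics/w4.png",cv2.resize(c["img"][150:300,230:430,::-1],None,fx=4,fy=4,interpolation=cv2.INTER_CUBIC))
E
```

```text
clock: 7.9
tcp_pos: [623.0, 63.4, 39.2]
eef_rot: [-0.0, 0.039, 0.999, 0.0]
contact_force: [0.2, 0.1, 0.1]
opening: 0.82
grip_force: 0.0
clock: 8.7
tcp_pos: [623.0, 63.4, 219.5]
eef_rot: [0.0, 0.039, 0.999, -0.0]
contact_force: [-0.6, -0.1, -1.1]
opening: 0.814
grip_force: 0.0
```

View pics/w4.png

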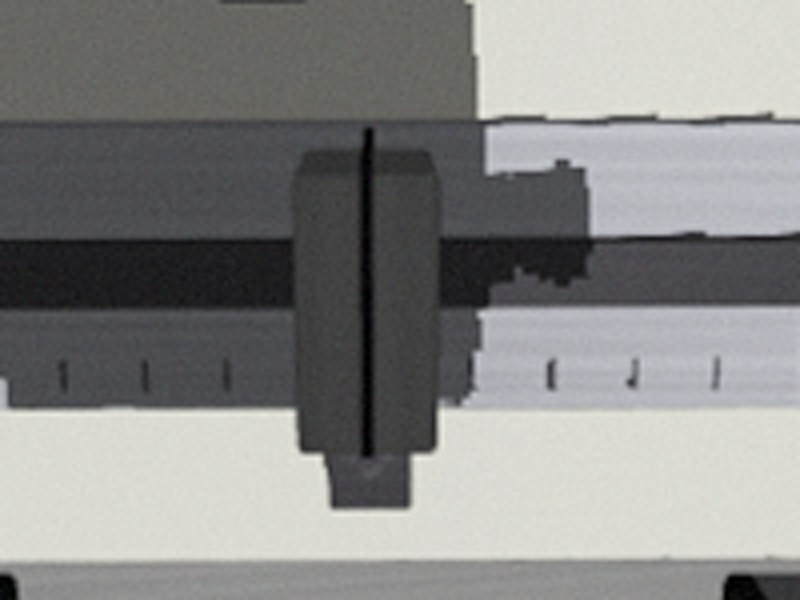

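The line is level with the clip's point at about 322 px, within about 0.5 mm and not past it. The block is free and the arm is clear.

```bash
python3 -c "
from station import bot
print(bot.close_job())"
```

```text
the job is handed in; nothing more can be done
None
```

The job is handed in: by the wrist camera, the block's line is level with the clip's point, about 0.5 mm short and not past it; the block is released, the arm is clear, and I kept off the round slide.

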